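Clamp the sample cell with the cam lever

TASK

Stand the steel sample cell with the collar in the well of the clamp fixture, pressed gently and fully home with its collar flat on the block, and let go of it. Then, with the fingers closed, push (do not grip) the fixture's cam lever through its quarter turn onto its end stop, lean on it there with about 12 N for half a second, never putting more than 20 N on the lever, and back away leaving it fully closed. Keep the cell upright, do not drop it in, and leave the other things where they are.

Things in the scene. Friction and masses are not known exactly. Their poses are not given: they have to be found in the camera images.
- cell_mid (a point): Sample cell: loose, steel, round, 0.25 kg, 70 mm high, upright. From below: spigot 34 dia x 18 (2 mm foot chamfer), collar 64 dia x 6, body 36 dia x 46: grip the body, finger tips above the collar. No other thing has a collar near its foot. Point: on its axis, half-way up, 35 mm above the foot (14 mm below the body's middle); z is its axis, up. When seated, 17 mm above well_mouth
- well_mouth (a point): Centre of the mouth of the round well, 36.5 dia x 20 mm deep, 2 mm chamfer, in the top of an 80 x 80 mm aluminium block, 36 mm above the bench, on the fixed clamp fixture; the cell's collar rests on the block. Axes are the fixture's, z up. Fixture plate: 12 mm thick, x -70 to 70, y -130 to 55 mm from here
- lever_pivot (a point): Vertical pivot axis of the cam lever, at the height of the handle's middle, 53 mm above the bench, 65 mm along the fixture's -y from well_mouth; axes are the fixture's. The hub is 30 mm dia, its top 69 mm above the bench
- handle_grip (a point): Middle of the lever's handle, 95 mm from the pivot: a level black bar 18 mm wide, 16 mm high (45 to 61 mm above the bench), 60 to 120 mm from the pivot; a thinner steel arm joins it to the hub. Axis x runs from here to the pivot, z up
- jaw_tip (a point): End of the lever's steel clamping jaw, opposite the handle, 42 mm from the pivot; the jaw is 16 mm wide, 44 to 54 mm above the bench. Closed, it lies over the collar of a seated cell with 2 mm to spare; it strikes a cell that is not fully down
- lever_mid (a point): Point in the lever's steel arm (14 mm wide), 46 mm from the pivot, at the handle's height: where the arm meets the end stop. The stop is a black rubber-sleeved post, 20 mm dia, top 63 mm above the bench, near 17 mm along +x and 45 mm along -y of the fixture from the pivot, but set by hand up to 10 mm either way along x: its place is not measured. It gives about 0.1 mm per N
- cam_lever (a joint): Lever angle, rad: 0 = open, handle toward the fixture's -x, jaw toward +x; grows counter-clockwise seen from above. The end stop is met somewhere from 1.34 to 1.78 (handle about toward the fixture's -y, jaw over the collar). Stiff: about 4 N at handle_grip moves it, and the push rises steeply once on the stop; it stays where it is left
- jar: Bystander, leave alone: clear plastic jar with white lid, 48 dia x 72 high (mm); origin at the centre of its underside
- beaker: Bystander, leave alone: white cup, 62 dia x 80 high, no handle (mm); origin at the centre of its underside
- screwdriver: Bystander, leave alone: black-handled screwdriver 170 long, lying flat (mm); origin at its middle, on the bench
- bottle_a: Bystander, leave alone: amber bottle 68 dia x 150 high (mm); origin at the centre of its underside
- bottle_b: Bystander, leave alone: amber bottle 60 dia x 125 high (mm); origin at the centre of its underside
- spare_ring: Bystander, leave alone: spare steel ring 68 dia x 14 high, 40 mm bore (mm); origin at the centre of its underside
- tray: Bystander, leave alone: open grey tray 70 x 110 x 30 (mm); origin at the centre of its underside
Mind the look-alikes: they are no part of the job. What is shaped like the part that bears cell_mid but yellow is not meant.

How it is judged:
On the way, in this order (a step that is already met when the one before it is completed fails the run):
1. the cell stands fully home in the well and is let go, the lever still open (horizontal distance between cell_mid and well_mouth below 0.004 m and z of cell_mid in the frame of well_mouth below 0.0195 m and angle between cell_mid's own z axis and vertical below 0.06 rad and contact force between the fingers and cell below 0.1 N and value of joint cam_lever below 0.8 rad), for 0.3 s.
2. the lever is held against its end stop by a push of more than 8 N (horizontal distance between cell_mid and well_mouth below 0.004 m and z of cell_mid in the frame of well_mouth below 0.0195 m and angle between cell_mid's own z axis and vertical below 0.06 rad and contact force between cam_lever and end_stop_c0 above 7 N and contact force between the fingers and cam_lever above 8 N), for 0.3 s.
At the end, for the whole second after the job is handed in: The cell stands at rest in the well, within 4 mm of its centre, upright within 0.06 rad and its collar within 2.5 mm of the block's top; the lever has been pressed onto its stop with 8 to 20 N and its arm stays within about 1.5 mm of the stop (horizontal distance between cell_mid and well_mouth below 0.004 m and z of cell_mid in the frame of well_mouth below 0.0195 m and angle between cell_mid's own z axis and vertical below 0.06 rad and distance between lever_mid and end_stop_c0 below 0.0187 m and linear speed of cell below 0.02 m/s); the robot touches nothing.
It fails at once if the fingers put more than 20 N on the lever (contact force between the fingers and cam_lever above 20 N).
It fails at once if the cell is forced or dropped onto the fixture (over 40 N) (contact force between cell and fixture above 40 N).
It fails at once if the cell tips over (angle between cell_mid's own z axis and vertical above 0.6 rad).
It fails at once if a bystander is shifted by more than 30 mm (distance of any of jar, beaker, screwdriver, bottle_a, bottle_b, spare_ring, tray from where it was at the start of the episode above 0.03 m).
It also fails if it takes over 72 s, if anything falls off the work surface, if the arm or the gripper's body presses on something with over 40 N, if the wrist force passes 120 N, or if a joint passes its speed limit or range.

ROBOT

A 6-joint arm with a two-finger parallel gripper is mounted at the origin on the work surface. World frame = base frame: x ahead of the robot, y to its left, z up, the work surface at z = 0. Lengths are in m, angles in rad, forces in N, time in s.
With the tool pointing down it reaches from about 0.325 to 0.9 m from the base axis. Payload 3.5 kg.
Tool frame: the origin (TCP) lies midway between the tips of the shut fingers; the grasp point (between the pads) lies bot.grasp_offset behind it (bot.grasp_offset is the distance from the TCP to the grasp point, in m); z points along the fingers, y is the line along which they close (so a half turn about z gives the same grasp; the last joint's range is limited). The gripper opens to 85 mm and grips with 20 to 120 N. Pads are 22 mm wide; open, the fingers measure 114 mm over their backs; the gripper's body (76 mm by 85 mm) begins 54 mm behind the grasp point. The pads swing forward as they close: fully open they stand 13 mm farther back than shut.
Start: joints at [-0.103, 0.276, -0.026, 1.268, 0, 1.467], TCP at [0.625, -0, 0.193] pointing down, gripper open.
Joint ranges: [-3.12, 3.12], [-0.85, 1.88], [-1.08, 1.24], [-1.95, 2.15], [-1.57, 1.53], [-3.14, 3.14]. Speed limits (rad/s): [2.57, 2.57, 3.14, 3.14, 3.14, 3.14].

INTERFACE

Orientations are given as a unit quaternion [w, x, y, z].
In Python, from cell import readout, vision, order, bot gives the robot as it stands.
- The arm moves only by the tool play_rows, never from a script. Its argument "plan" is text: rows parted by semicolons, each of 4 numbers parted by spaces: the shift along the tool's x, y, z in m, then the turn about the tool's z in degrees. In form: tx ty tz spin; .... A call has 1 to 12 rows; each row is the pose to reach, as a shift and turn from the pose commanded when the call began, along the tool's axes at that moment; what a row does not reach only later rows make up. A row lasts 1/8 s, in which the tool goes at most 62.5 mm and 10.7 degrees, less where a joint would pass 70% of its speed; a pose out of reach is approached as far as the arm can. A call with a gripper value outside its range is refused whole. "gripper" is the finger opening in m, from 0 to 0.0854, set as the call begins (left out, the last holds). The fingers move at their own pace and stop on an object; the grip force is fixed at half the most. Time passes only in rows, so rows that repeat a pose let the fingers close. It gives the time, the measured TCP pose, the force and the opening at its end, in the units of the state.
- readout.observe(): the state, without advancing time (a new reading comes with each control period).
- vision.capture(name): name is "scene" or "side" or "wrist"; returns the picture (400x640x3 uint8, red, green, blue); there is no depth.
- vision.camera_model(name): a dict with "fx", "fy", "cx", "cy" (pixels), "origin" and "orientation" of the camera in the world. Camera axes: x right, y down, z forward; pixel columns grow to the right and rows downward; lengths in m; the calibration is good to about 2 mm. The wrist camera is an equidistant fisheye: a pixel r from the principal point sees the ray r / f radians off the axis. A picture is of the moment at which its call begins: read the wrist's pose just before it. camera_model takes no time and is no camera call; for the wrist camera it gives the pose at the moment of the call.
- order.hand_in(): hands the job in, once; it reports no verdict.
The state is a dict: "time": time; "joint_pos": joint angles; "qd": joint speeds; "joint_efforts": joint torques, N m; "tcp_pos": TCP position; "tcp_rot": TCP orientation; "force": force on the tool from outside, world axes, zero at the start; "wrist_torque": the same for the moment, N m; "gripper_width": finger opening in m.
Only numpy, scipy, OpenCV 4.12 (cv2) and the standard library are available. Lean on these libraries where they do the work, as an engineer would, in place of code of your own. Each camera call takes 0.05 s, during which the arm holds its last target. There are 200 camera calls.

## Working session

There is one attempt and no reset: what is moved stays moved. The work goes in short steps, Python scripts to look and compute and a tool call to move; the robot and the scene stay as the last step left them, time stands still between calls to the robot, and variables do not carry over. Pictures are saved under pics/ and viewed, on a budget of 10 in all, crops included, one or two more only if the job needs it, and the job is handed in when it is done.

Besides the shell and the picture viewer there is one more tool, called after ">>>" as name(argument=value, ...) on one line, values as JSON. play_rows: Moves the arm, as the interface text tells. Its arguments: {"type":"object","properties":{"plan":{"type":"string"},"gripper":{"type":"number"}},"required":["plan"]}

```bash
mkdir -p pics
cat > h.py <<'E'
import numpy as np, cv2
from scipy.spatial.transform import Rotation as R
from cell import readout, vision, order, bot
def rot(q): return R.from_quat([q[1],q[2],q[3],q[0]]).as_matrix()
def ray(m,u,v,fish=False):
    x=(u-m['cx'])/m['fx'];y=(v-m['cy'])/m['fy']
    if fish:
        r=np.hypot(x,y); s=np.sin(r)/r if r>1e-9 else 1; d=np.array([x*s,y*s,np.cos(r)])
    else: d=np.array([x,y,1.])
    return np.array(m['origin']),rot(m['orientation'])@d
def onz(m,u,v,z,fish=False):
    o,d=ray(m,u,v,fish); return o+d*(z-o[2])/d[2]
def proj(m,p,fish=False):
    c=rot(m['orientation']).T@(np.array(p)-m['origin'])
    if fish:
        r=np.hypot(c[0],c[1]); t=np.arctan2(r,c[2]); k=t/r
        return m['cx']+m['fx']*c[0]*k, m['cy']+m['fy']*c[1]*k
    return m['cx']+m['fx']*c[0]/c[2], m['cy']+m['fy']*c[1]/c[2]
def save(n,im): cv2.imwrite('pics/'+n+'.png',im[:,:,::-1])
E
python3 - <<'E'
from h import *
print(readout.observe(),bot.grasp_offset)
for n in ['scene','side','wrist']:
    m=vision.camera_model(n);print(n,m); im=vision.capture(n); save(n+'0',im)
E
```

```text
{'time': 0.0, 'joint_pos': array([-1.03389647e-01,  2.77131494e-01, -2.79328840e-02,  1.26798204e+00,
        1.40841138e-07,  1.46736958e+00]), 'qd': array([-3.43925592e-04, -9.01483584e-04,  2.37305317e-03,  7.22306113e-05,
        2.35200088e-04, -4.62215738e-04]), 'joint_efforts': array([-1.23772923e-03, -4.45513523e+01,  2.95201170e+01,  1.64704624e-02,
       -2.18722530e-04, -1.59438730e-05]), 'tcp_pos': array([6.24116352e-01, 8.82464218e-05, 1.91336229e-01]), 'tcp_rot': array([-0.00087344,  0.70709322,  0.70711945, -0.0007091 ]), 'force': array([0.97205272, 0.04080036, 0.04733246]), 'wrist_torque': array([-0.02662246,  0.00776421, -0.00760463]), 'gripper_width': 0.08514065276751219} 0.0187
scene {'fx': 392.06193113426093, 'fy': 392.06193113426093, 'cx': 317.7873052863114, 'cy': 201.28395672243482, 'origin': array([1.19874849, 0.3350875 , 0.80088176]), 'orientation': array([-0.19497272,  0.48757505,  0.78762383, -0.32234285])}
side {'fx': 380.9113583052035, 'fy': 380.9113583052035, 'cx': 317.0354210361329, 'cy': 201.6631941402106, 'origin': array([ 0.23538099, -0.64600863,  0.89593285]), 'orientation': array([-0.34452915,  0.91047421, -0.21381075,  0.08137168])}
wrist {'fx': 309.70691628693146, 'fy': 309.70691628693146, 'cx': 322.71423080649583, 'cy': 195.36320471396087, 'origin': array([0.62380835, 0.07825816, 0.37455014]), 'orientation': array([ 1.56919658e-01,  9.87610621e-01,  5.06338027e-04, -1.10710718e-03])}
```

View pics/scene0.png

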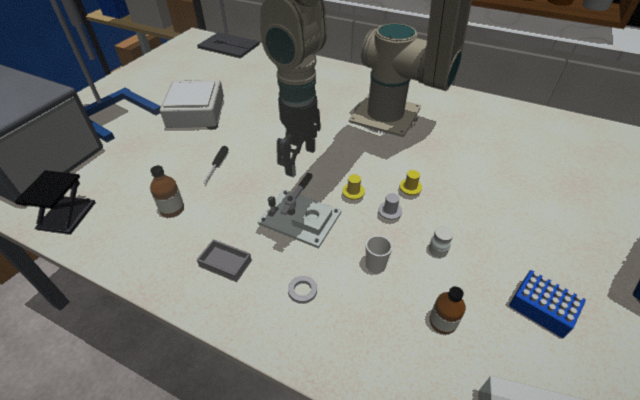

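View pics/side0.png

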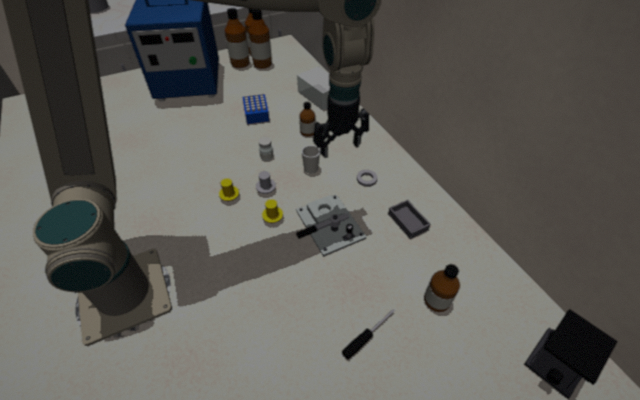

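Scene: the steel collared cell is at about (391,207), with yellow look-alikes at (354,187) and (412,183). Jar (441,242), beaker (377,254) and ring (303,289) have no foot collar. So the steel one at scene (391,207), side (266,183), fits. I'll confirm it in an enlarged composite crop.

Run:
```python
from h import *
a=cv2.imread('pics/scene0.png')[150:270,240:440]; b=cv2.imread('pics/side0.png')[150:270,210:410]
c=np.vstack([cv2.resize(x,None,fx=2.5*1,fy=2.5,interpolation=cv2.INTER_CUBIC) for x in (a,b)])
w=cv2.imread('pics/wrist0.png')
cv2.imwrite('pics/c1.png',c); print(c.shape)
S=vision.camera_model('scene');D=vision.camera_model('side')
print(onz(S,391,212,.02),onz(D,266,187,.02))
print('well',onz(S,317,215,.036),onz(D,323,208,.036))
```

```text
(600, 500, 3)
[0.46973083 0.18445306 0.02      ] [0.46329054 0.17439924 0.02      ]
well [0.58101797 0.01660518 0.036     ] [0.57916583 0.00365049 0.036     ]
```

View pics/c1.png

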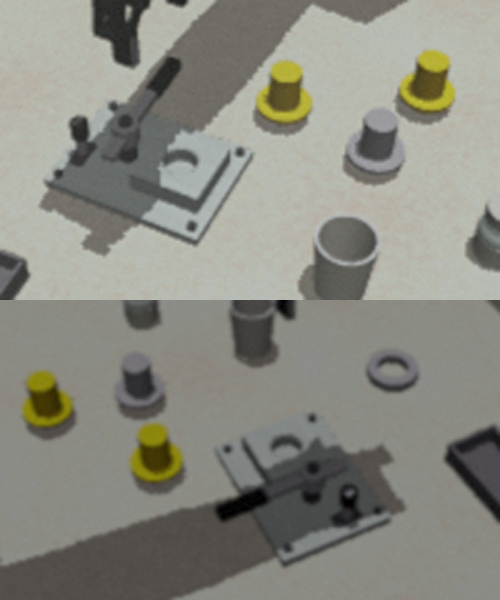

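View pics/wrist0.png

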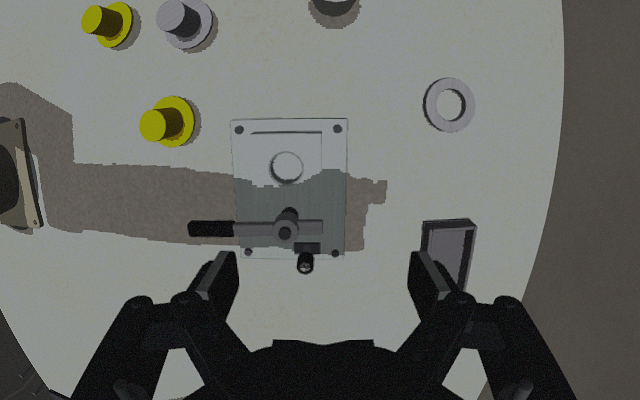

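The crop and wrist view confirm it: the steel cell (wrist ≈ (185,20)) has a collar at its foot. The others with that shape are yellow. The fixture is nearly axis-aligned: well (287,167), hub (285,228), handle to the left, stop (305,262).

Run:
```python
from h import *
m=vision.camera_model('wrist')
for n,u,v,z in [('Y1',177,120,.022),('Y2',120,22,.022),('cell',192,23,.022),('beaker',333,0,.06),('well',287,167,.036),('hub',285,229,.069),('stop',305,257,.063),('b1',239,128,.012),('b2',337,128,.012),('b3',248,253,.012),('b4',337,253,.012),('handle end',188,229,.053)]:
    print(n,onz(m,u,v,z,True).round(4))
```

```text
Y1 [0.4456 0.0596 0.022 ]
Y2 [0.3593 0.2001 0.022 ]
cell [0.4684 0.1776 0.022 ]
beaker [0.6334 0.1811 0.06  ]
well [0.583  0.0013 0.036 ]
hub [ 0.5823 -0.0599  0.069 ]
stop [ 0.603  -0.0979  0.063 ]
b1 [0.523  0.0446 0.012 ]
b2 [0.6398 0.0428 0.012 ]
b3 [ 0.5219 -0.1224  0.012 ]
b4 [ 0.6422 -0.1205  0.012 ]
handle end [ 0.459 -0.07   0.053]
```

>>> play_rows(plan="0.02 -0.018 0 0;0.055 -0.05 0 0;0.1 -0.088 0 0;0.14 -0.123 0 0;0.168 -0.148 0 0;0.178 -0.156 0 0;0.178 -0.156 0 0;0.178 -0.156 0 0", gripper=0.0854)

```text
time: 1.15
tcp_pos: [0.47, 0.1773, 0.1925]
tcp_rot: [0.0, 0.707, 0.707, 0.0]
force: [1.3, 0.8, -0.2]
gripper_width: 0.0857
```

Run:
```python
from h import *
m=vision.camera_model('wrist'); im=vision.capture('wrist'); save('w1',im)
t=readout.observe();print(t['tcp_pos'],t['time'],t['tcp_rot'])
p=t['tcp_pos'];u,v=proj(m,[.468,.178,.022],True);print(u,v)
a=int(v)-110;b=int(u)-130
print(a,b); c=im[max(a,0):a+220,b:b+260]; save('w1c',cv2.resize(c,None,fx=3,fy=3))
```

```text
[0.47003461 0.1772474  0.19246283] 1.2 [2.25224577e-04 7.07590915e-01 7.06622278e-01 4.57247205e-05]
321.60008414518296 164.50950813673882
54 191
```

View pics/w1c.png

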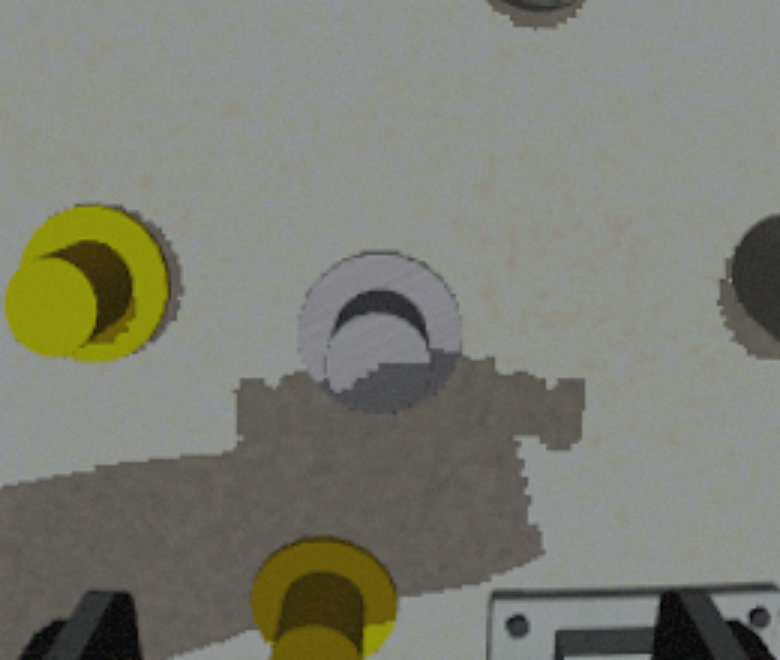

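The crop shows the steel collar at original pixels ≈ (317.5,164.7) and the body top ≈ (317.3,174.7). The yellow look-alikes are to the left of it and below.

Run:
```python
from h import *
m=vision.camera_model('wrist')
print(onz(m,317.6,164.8,.024,True),onz(m,317.5,174.8,.070,True))
```

```text
[0.46335423 0.17801423 0.024     ] [0.46397999 0.17772974 0.07      ]
```

>>> play_rows(plan="0.001 -0.006 0.03 0;0.001 -0.006 0.08 0;0.001 -0.006 0.125 0;0.001 -0.006 0.15 0;0.001 -0.006 0.16 0;0.001 -0.006 0.16 0;0.001 -0.006 0.16 0", gripper=0.0854)

```text
time: 2.08
tcp_pos: [0.4646, 0.1791, 0.0338]
tcp_rot: [0.001, 0.707, 0.707, 0.001]
force: [1.1, -0.0, 1.1]
gripper_width: 0.085
```

>>> play_rows(plan="0 0 0 0;0 0 0 0;0 0 0 0;0 0 0 0;0 0 0 0;0 0 0 0;0 0 0 0", gripper=0.02)

```text
time: 2.95
tcp_pos: [0.4629, 0.179, 0.0324]
tcp_rot: [-0.0, 0.707, 0.707, -0.0]
force: [0.0, -0.3, 0.4]
gripper_width: 0.0199
```

The width reads 20 mm, but the body is 36 mm, so I need to look.

Run:
```python
from h import *
m=vision.camera_model('wrist'); im=vision.capture('wrist'); s=vision.capture('side');sc=vision.capture('scene')
w=cv2.resize(im,(560,350)); a=cv2.resize(s[120:260,200:348],(378,350))[:, :240]
sc2=cv2.resize(sc[150:250,320:480],(400,250)); s2=cv2.resize(s[130:230,200:360],(400,250))
c=np.vstack([np.pad(w,((0,0),(0,240),(0,0))),np.hstack([sc2,s2])]); save('g1',c)
print(readout.observe())
```

```text
{'time': 3.1, 'joint_pos': array([ 2.38565601e-01,  1.95546606e-01, -4.99424755e-01,  8.75876308e-01,
       -3.07541592e-06,  1.80939542e+00]), 'qd': array([-0.00143528,  0.00084459,  0.0002041 ,  0.00137257,  0.0007613 ,
       -0.000184  ]), 'joint_efforts': array([ 2.35212967e-03, -3.48186600e+01,  2.41450900e+01,  1.44640468e-03,
        1.47634919e-04, -1.32796993e-05]), 'tcp_pos': array([0.46301739, 0.17898339, 0.03248796]), 'tcp_rot': array([-1.20344214e-05,  7.07118621e-01,  7.07094940e-01, -2.27269357e-05]), 'force': array([-0.1196176 , -0.15020223,  0.74692327]), 'wrist_torque': array([ 0.00598738, -0.00654962,  0.01657688]), 'gripper_width': 0.019805034547388276}
```

View pics/g1.png

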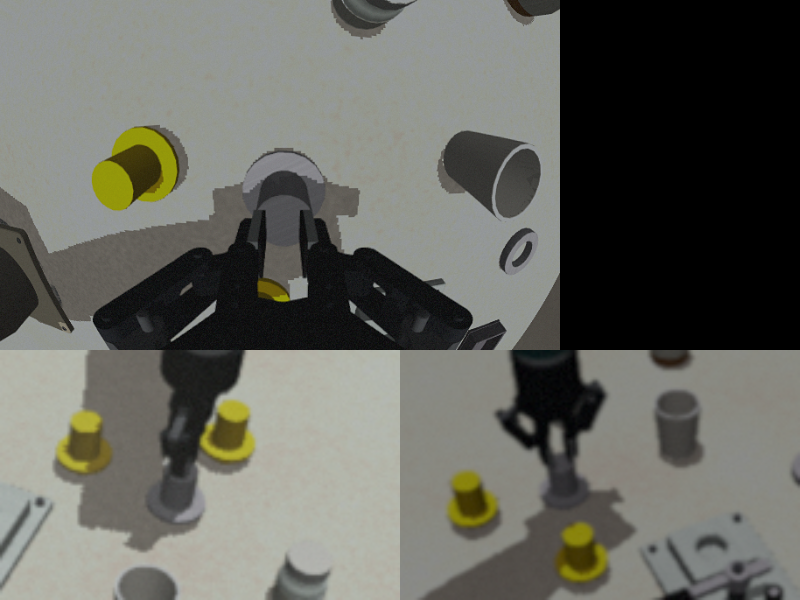

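Run:
```python
from h import *
m=vision.camera_model('wrist'); S=vision.camera_model('scene');D=vision.camera_model('side')
k=640/560
print('collar',onz(m,284*k,190*k,.024,True),'top',onz(m,285*k,222*k,.07,True))
for p in [[.463,.179,.0325],[.463,.179,.07],[.463,.179,.024]]:
    u,v=proj(S,p);a,b=proj(D,p);x,y=proj(m,p,True)
    print(p,'scene crop',(u-320)*2.5,(v-150)*2.5+350,'side',(a-200)*2.5+400,(b-130)*2.5+350,'wrist',x/k,y/k)
# collar measured in raw static views
print(onz(S,391,209,.024),onz(D,266,189,.024), onz(S,320+177/2.5,150+150/2.5,.024),onz(D,200+164/2.5,130+140/2.5,.024))
```

```text
collar [0.46344442 0.1794309  0.024     ] top [0.46382466 0.17697264 0.07      ]
[0.463, 0.179, 0.0325] scene crop 176.22256691570854 491.3779996888892 side 562.4672498861412 483.3765319999242 wrist 283.4531482864495 194.89624929598818
[0.463, 0.179, 0.07] scene crop 180.70349562238533 466.82265204959924 side 559.3811674882813 462.1582313497787 wrist 283.65639273610464 219.0885296124717
[0.463, 0.179, 0.024] scene crop 175.23836086835956 496.77141771076884 side 563.1468264773462 488.0489478877779 wrist 283.41590676822045 190.52257839621285
[0.46294647 0.18155539 0.024     ] [0.45906812 0.16252581 0.024     ] [0.46670855 0.18230046 0.024     ] [0.46271675 0.17530929 0.024     ]
```

Run:
```python
from h import *
w=vision.capture('wrist'); s=vision.capture('side');sc=vision.capture('scene')
f=lambda i,a,b,h,ww:cv2.resize(i[a:a+h,b:b+ww],(400,300),interpolation=cv2.INTER_CUBIC)
c=np.vstack([np.hstack([f(sc,175,365,45,60),f(s,150,236,45,60)]),np.hstack([f(w,180,235,135,180),np.zeros((300,400,3),np.uint8)])])
save('g2',cv2.convertScaleAbs(c,alpha=1.6))
```

```text
(no output)
```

View pics/g2.png

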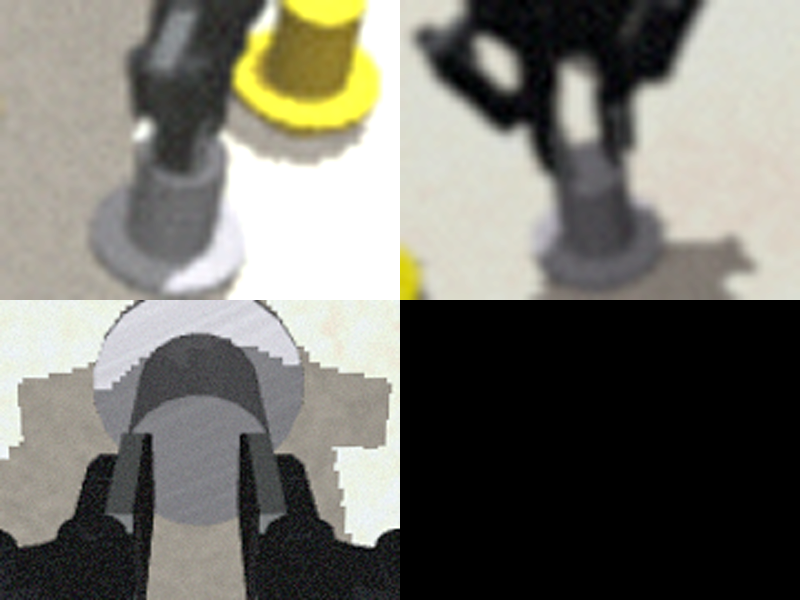

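Run:
```python
from h import *
m=vision.camera_model('wrist'); t=readout.observe()['tcp_pos']
Rm=rot(m['orientation']);print(t, m['origin']-t)
for h in (0,.0065,.013,.02,.03,.04,.05):
  o=[proj(m,t+[s*.0425,yy,h],True) for s in(-1,1) for yy in (0,.011)]
  i=[proj(m,t+[s*.010,yy,h],True) for s in(-1,1) for yy in (0,.011)]
  print(h,'open(wrist0)',np.round(o,0).tolist(),'20mm crop g2',[[round((a-235)/.45),round((b-180)/.45+300)] for a,b in i])
```

```text
[0.46298701 0.17900631 0.03250338] [-0.00075658  0.07820633  0.18308259]
0 open(wrist0) [[259.0, 222.0], [257.0, 206.0], [389.0, 222.0], [390.0, 207.0]] 20mm crop g2 [[163, 395], [162, 359], [232, 395], [233, 359]]
0.0065 open(wrist0) [[257.0, 226.0], [255.0, 210.0], [391.0, 226.0], [392.0, 210.0]] 20mm crop g2 [[162, 404], [161, 367], [233, 404], [234, 367]]
0.013 open(wrist0) [[255.0, 231.0], [253.0, 214.0], [393.0, 231.0], [395.0, 214.0]] 20mm crop g2 [[161, 414], [160, 376], [235, 414], [235, 376]]
0.02 open(wrist0) [[252.0, 235.0], [251.0, 218.0], [396.0, 235.0], [397.0, 218.0]] 20mm crop g2 [[160, 425], [159, 386], [236, 425], [237, 386]]
0.03 open(wrist0) [[249.0, 243.0], [247.0, 225.0], [399.0, 243.0], [401.0, 225.0]] 20mm crop g2 [[158, 442], [157, 402], [238, 442], [239, 402]]
0.04 open(wrist0) [[245.0, 251.0], [243.0, 233.0], [403.0, 251.0], [406.0, 233.0]] 20mm crop g2 [[156, 461], [155, 419], [241, 461], [242, 419]]
0.05 open(wrist0) [[240.0, 261.0], [238.0, 241.0], [408.0, 261.0], [411.0, 241.0]] 20mm crop g2 [[153, 483], [152, 439], [243, 483], [245, 439]]
```

The close-up shows the fingertips about 10 mm above the cell's top, not around its body. Projecting the visible pad corners puts the real tips about 47 mm behind the reported TCP at a 20 mm opening, and about 55 mm when open. The first wrist picture gives the same result. The closing met no resistance, which fits, so I'll reopen and go lower in guarded steps.

>>> play_rows(plan="0 0 0 0;0 0 0 0;0 0 0 0;0 0 0 0;0 0.001 0.006 0;0 0.001 0.012 0;0 0.001 0.018 0;0 0.001 0.024 0;0 0.001 0.028 0;0 0.001 0.03 0;0 0.001 0.03 0", gripper=0.0854)

```text
time: 4.62
tcp_pos: [0.4639, 0.179, 0.0024]
tcp_rot: [-0.0, 0.707, 0.707, -0.0]
force: [0.1, 0.4, -0.6]
gripper_width: 0.0854
```

>>> play_rows(plan="0 0 0.005 0;0 0 0.01 0;0 0 0.014 0;0 0 0.014 0;0 0 0.014 0")

```text
time: 5.25
tcp_pos: [0.4641, 0.179, -0.0115]
tcp_rot: [0.0, 0.707, 0.707, 0.0]
force: [-0.6, -0.3, -0.6]
gripper_width: 0.0855
```

>>> play_rows(plan="0 0 0 0;0 0 0 0;0 0 0 0;0 0 0 0;0 0 0 0;0 0 0 0", gripper=0.02)

```text
time: 6.0
tcp_pos: [0.4641, 0.1791, -0.0112]
tcp_rot: [0.0, 0.707, 0.707, 0.0]
force: [-1.9, -0.2, 5.1]
gripper_width: 0.0342
```

Gripped (34 mm, blocked by the body). Grip reference: TCP z = −0.0112 with the foot on the bench, so seated should be TCP z ≈ +0.0068. Next I'll lift and move to a stand-off where the wrist camera sees the well.

>>> play_rows(plan="0 0 -0.02 0;0 0 -0.06 0;0 0 -0.09 0;-0.01 0.005 -0.1 0;-0.04 0.02 -0.1 0;-0.085 0.045 -0.1 0;-0.13 0.07 -0.1 0;-0.175 0.09 -0.1 0;-0.21 0.11 -0.1 0;-0.229 0.119 -0.1 0;-0.229 0.119 -0.1 0;-0.229 0.119 -0.1 0")

```text
time: 7.5
tcp_pos: [0.5816, -0.0491, 0.0876]
tcp_rot: [-0.001, 0.707, 0.707, -0.0]
force: [-0.1, 0.6, -2.9]
gripper_width: 0.0342
```

Run:
```python
from h import *
t=readout.observe();m=vision.camera_model('wrist'); im=vision.capture('wrist'); save('w2',im)
np.save('w2m.npy',m,allow_pickle=True)
print(t['tcp_pos'],t['tcp_rot'],t['gripper_width'],t['force'])
print([np.round(proj(m,p,True),1) for p in ([.583,.001,.036],[.583,-.064,.069],[.6,-.109,.063])])
save('w2v',cv2.convertScaleAbs(cv2.resize(im[60:360,160:500],(680,600),interpolation=cv2.INTER_CUBIC),alpha=1.5))
```

```text
[ 0.58156336 -0.04906788  0.0876121 ] [-1.23148495e-03  7.06901660e-01  7.07310608e-01 -4.80687566e-04] 0.03420627041820963 [-0.07908863  0.56636752 -2.92202152]
[array([325.9, 134.8]), array([325.9, 231.8]), array([346.8, 279.5])]
```

View pics/w2v.png

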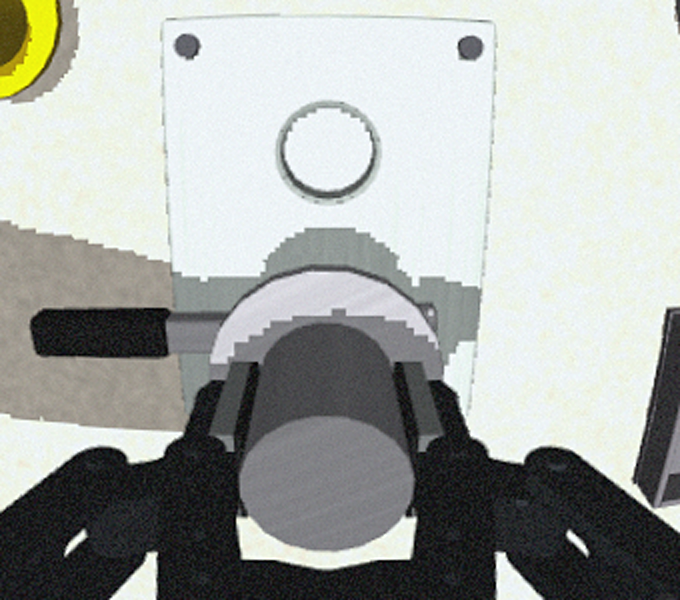

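The picture shows the well rim centred at original pixel ≈ (324,135.8). The held cell is upright between the pads, its top centred at ≈ (323.3,301.5).

Run:
```python
from h import *
m=np.load('w2m.npy',allow_pickle=True).item(); t=readout.observe()['tcp_pos']
f=lambda u,v,z:onz(m,160+u/2,60+v/2,z,True).round(4)
print('well',f(328,151.5,.036)); b=f(470,47,.012)-f(187,46,.012);print('bolts',b,np.arctan2(b[1],b[0]), f(470,47,.012))
print('celltop',f(326.5,483,.1688),'tcp',t)
S=vision.camera_model('scene');im=cv2.imread('pics/scene0.png')
```

```text
well [5.816e-01 2.000e-04 3.600e-02]
bolts [ 1.177e-01 -1.000e-04  0.000e+00] -0.0008496174676154075 [0.6406 0.0429 0.012 ]
celltop [ 0.5812 -0.0497  0.1688] tcp [ 0.58166558 -0.04878896  0.08786093]
```

>>> play_rows(plan="0.015 0 0 0;0.035 0 0 0;0.047 0 0.005 0;0.05 0 0.02 0;0.05 0 0.035 0;0.05 0 0.048 0;0.05 0 0.054 0;0.05 0 0.056 0;0.05 0 0.056 0;0.05 0 0.056 0")

```text
time: 8.8
tcp_pos: [0.5836, -0.0002, 0.0331]
tcp_rot: [0.0, 0.707, 0.707, 0.0]
force: [0.5, 0.1, -2.6]
gripper_width: 0.0347
```

>>> play_rows(plan="0 0 0.002 0;0 0 0.004 0;0 0 0.006 0;0 0 0.008 0;0 0 0.010 0;0 0 0.010 0")

```text
time: 9.55
tcp_pos: [0.5827, 0.0, 0.0222]
tcp_rot: [-0.0, 0.707, 0.707, -0.0]
force: [-0.4, 0.5, -2.7]
gripper_width: 0.034
```

>>> play_rows(plan="0 -0.001 0.001 0;0 -0.001 0.002 0;0 -0.001 0.004 0;0 -0.001 0.006 0;0 -0.001 0.008 0;0 -0.001 0.008 0")

```text
time: 10.3
tcp_pos: [0.5817, 0.0, 0.0142]
tcp_rot: [-0.0, 0.707, 0.707, -0.0]
force: [0.7, 0.5, -2.0]
gripper_width: 0.0343
```

Going in freely. The last 7 mm will be slow.

>>> play_rows(plan="0 0 0.001 0;0 0 0.002 0;0 0 0.003 0;0 0 0.004 0;0 0 0.005 0;0 0 0.0055 0;0 0 0.0055 0")

```text
time: 11.18
tcp_pos: [0.5819, 0.0, 0.0089]
tcp_rot: [-0.0, 0.707, 0.707, -0.0]
force: [-1.0, 0.7, -2.3]
gripper_width: 0.0344
```

>>> play_rows(plan="0 0 0.0005 0;0 0 0.001 0;0 0 0.0015 0;0 0 0.002 0;0 0 0.002 0")

```text
time: 11.8
tcp_pos: [0.5821, 0.0002, 0.007]
tcp_rot: [-0.0, 0.707, 0.707, 0.0]
force: [0.5, -0.1, -2.2]
gripper_width: 0.0342
```

>>> play_rows(plan="0 0 0.0005 0;0 0 0.0005 0;0 0 0.001 0;0 0 0.001 0")

```text
time: 12.3
tcp_pos: [0.5822, 0.0001, 0.0069]
tcp_rot: [0.0, 0.707, 0.707, 0.0]
force: [-2.5, 1.6, 5.5]
gripper_width: 0.0342
```

Contact at z = 0.0069 against 0.0068 expected, with about 8 N: home. I'll open and retreat straight up.

>>> play_rows(plan="0 0 0 0;0 0 0 0;0 0 0 0;0 0 0 0;0 0 -0.005 0;0 0 -0.02 0;0 0 -0.05 0;0 0 -0.09 0;0 0 -0.11 0;0 0 -0.11 0;0 0 -0.11 0", gripper=0.0854)

```text
time: 13.68
tcp_pos: [0.5815, 0.0, 0.1156]
tcp_rot: [-0.0, 0.707, 0.707, -0.0]
force: [0.4, -0.5, -0.8]
gripper_width: 0.0852
```

Run:
```python
from h import *
t=readout.observe();m=vision.camera_model('wrist'); im=vision.capture('wrist'); save('w3',im)
np.save('w3m.npy',m,allow_pickle=True)
print(t['tcp_pos'],t['force'],t['time'])
save('w3v',cv2.convertScaleAbs(cv2.resize(im[90:390,120:520],(800,600),interpolation=cv2.INTER_CUBIC),alpha=1.6))
```

```text
[5.81459625e-01 4.10752653e-05 1.15640269e-01] [ 0.39523784 -0.50579503 -0.8161375 ] 13.675
```

View pics/w3v.png

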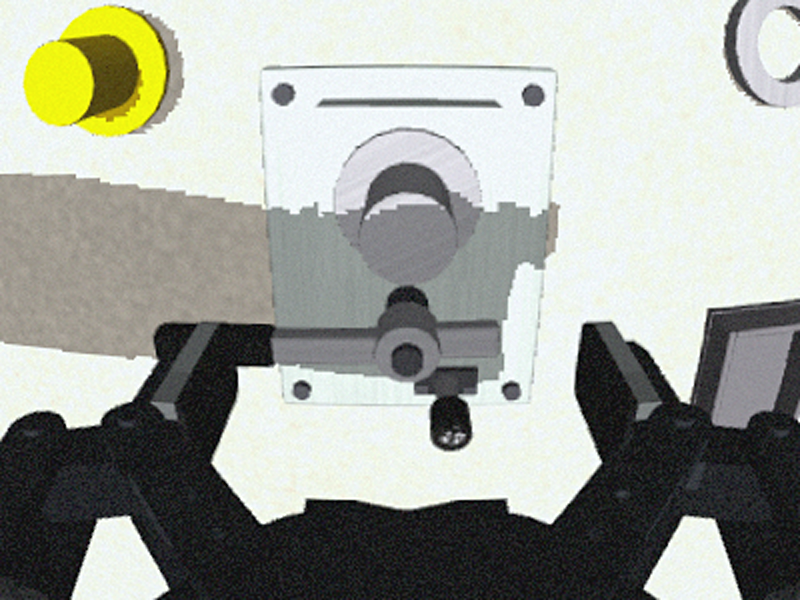

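The cell is seated in the well, collar flat, upright and let go. The lever is still open, with the hub at (407,357) and the stop's post top at ≈ (452,432) in the crop. Next I'll estimate the stop angle and the push waypoints.

```bash
cat > lev.py <<'E'
from h import *
P=np.array([.5816,-.0648])
def tcp(th,gap=0):   # TCP xy for lever angle th, finger side face on handle
    u=np.array([-np.cos(th),-np.sin(th)]);n=np.array([np.sin(th),-np.cos(th)])
    return P+.095*u-n*(.020+gap)
def rows(th0,g0,ths,gaps,yaw0):
    # tool axes at yaw0: x=(-sin y, cos y)... at yaw0=0 tool x=+Y, tool y=+X
    c,s=np.cos(yaw0),np.sin(yaw0); ax=np.array([-s,c]);ay=np.array([c,s])
    for t,g in zip(ths,gaps):
        d=tcp(t,g)-tcp(th0,g0); print('%.4f %.4f 0 %.1f'%(d@ax,d@ay,-np.degrees(t-yaw0)),end=';')
    print()
E
python3 - <<'E'
from lev import *
m=np.load('w3m.npy',allow_pickle=True).item(); f=lambda u,v,z:onz(m,120+u/2,90+v/2,z,True)
print('hub',f(407,357,.069),'stop top',f(452,433,.063),'base',f(445,392,.012))
s=f(452,433,.063)[:2]-P
for sx in (s[0],.007,.027):
    v=np.array([sx,-.045]);print(sx,np.pi/2+np.arctan2(sx,.045)-np.arcsin(.017/np.hypot(*v)))
print('start',tcp(0,.015))
print('celltop',f(408,236,.088),'collar',f(407.5,202,.042))
th=np.radians(np.arange(6,61,6));rows(0,.015,th,[.01]+[0]*9,0)
E
```

```text
hub [ 0.58135251 -0.06303071  0.069     ] stop top [ 0.60294962 -0.11029699  0.063     ] base [ 0.60268547 -0.12138693  0.012     ]
0.02134961956192416 1.6654712324826773
0.007 1.3425639298241718
0.027 1.781322856739037
start [ 0.4866 -0.0298]
celltop [ 5.81585839e-01 -1.10992970e-04  8.80000000e-02] collar [ 0.5815053  -0.00148486  0.042     ]
-0.0151 -0.0026 0 -6.0;-0.0352 -0.0021 0 -12.0;-0.0453 -0.0015 0 -18.0;-0.0554 0.0001 0 -24.0;-0.0652 0.0027 0 -30.0;-0.0747 0.0064 0 -36.0;-0.0837 0.0110 0 -42.0;-0.0922 0.0166 0 -48.0;-0.1001 0.0230 0 -54.0;-0.1073 0.0302 0 -60.0;
```

>>> play_rows(plan="-0.005 -0.02 0 0;-0.018 -0.055 0 0;-0.027 -0.085 0 0;-0.03 -0.095 0.005 0;-0.03 -0.095 0.025 0;-0.03 -0.095 0.055 0;-0.03 -0.095 0.085 0;-0.03 -0.095 0.108 0;-0.03 -0.095 0.118 0;-0.03 -0.095 0.122 0;-0.03 -0.095 0.122 0;-0.03 -0.095 0.122 0", gripper=0)

```text
time: 15.22
tcp_pos: [0.488, -0.0302, -0.0051]
tcp_rot: [0.001, 0.707, 0.707, 0.001]
force: [-0.2, 0.1, -0.5]
gripper_width: 0.0
```

Run:
```python
from h import *
print(readout.observe())
s=vision.capture('side');sc=vision.capture('scene');w=vision.capture('wrist')
f=lambda i,a,b:cv2.resize(i[a:a+75,b:b+100],(400,300),interpolation=cv2.INTER_CUBIC)
c=np.vstack([np.hstack([f(sc,165,255),f(s,180,280)]),np.hstack([cv2.resize(w[150:375,170:470],(400,300)),np.zeros((300,400,3),np.uint8)])])
save('l1',cv2.convertScaleAbs(c,alpha=1.6))
```

```text
{'time': 15.225, 'joint_pos': array([-1.94070276e-01,  2.33260133e-01, -5.51082465e-01,  7.84565281e-01,
        3.59121851e-05,  1.37667838e+00]), 'qd': array([ 5.23414463e-05, -1.86323226e-03, -4.93641796e-05, -1.44090521e-03,
        4.07951623e-04, -1.04678033e-03]), 'joint_efforts': array([ 5.94060839e-03, -3.47677016e+01,  2.21993494e+01,  5.02800336e-03,
        3.36726534e-04,  1.24821790e-04]), 'tcp_pos': array([ 0.48803609, -0.03017448, -0.00512733]), 'tcp_rot': array([7.73898581e-04, 7.07089599e-01, 7.07123332e-01, 5.41259325e-04]), 'force': array([-0.16960987,  0.07041331, -0.52854638]), 'wrist_torque': array([-0.02374404,  0.03882502,  0.0415421 ]), 'gripper_width': 3.4965599656751536e-05}
```

View pics/l1.png

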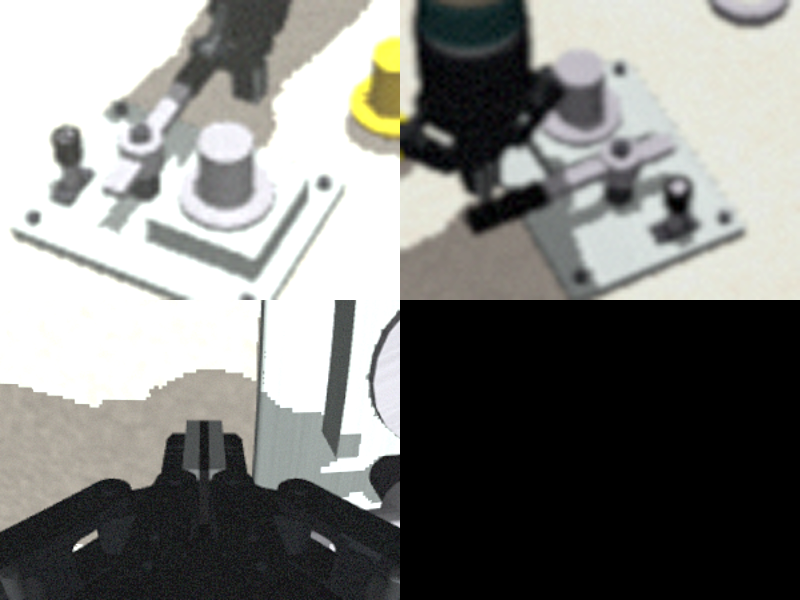

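Closed fingers stand beside the handle on the cell side, cell still seated. I'll lower 6 mm for a better overlap and ease onto the handle.

>>> play_rows(plan="0 0 0.003 0;0 -0.001 0.006 0;-0.003 -0.001 0.006 0;-0.006 -0.001 0.006 0;-0.009 -0.001 0.006 0;-0.011 -0.001 0.006 0;-0.013 -0.001 0.006 0;-0.015 -0.001 0.006 0;-0.017 -0.001 0.006 0;-0.018 -0.001 0.006 0;-0.018 -0.001 0.006 0")

```text
time: 16.75
tcp_pos: [0.4859, -0.0475, -0.012]
tcp_rot: [-0.0, 0.707, 0.707, 0.0]
force: [-0.3, 3.1, 1.3]
gripper_width: -0.0001
```

Run:
```python
from lev import *
t=readout.observe();print(t['tcp_pos'],t['force'])
D=np.radians
# command offset 3 mm past nominal contact (gap -.003)
rows(0,-.003,D(np.arange(3,37,3)),[-.003]*12,0)
rows(D(36),-.003,D(np.arange(39,73,3)),[-.003]*12,D(36))
```

```text
[ 0.4858615  -0.047475   -0.01200316] [-0.2945344   3.08461658  1.30082015]
-0.0050 -0.0008 0 -3.0;-0.0100 -0.0013 0 -6.0;-0.0151 -0.0015 0 -9.0;-0.0201 -0.0015 0 -12.0;-0.0252 -0.0012 0 -15.0;-0.0302 -0.0006 0 -18.0;-0.0352 0.0002 0 -21.0;-0.0401 0.0013 0 -24.0;-0.0450 0.0026 0 -27.0;-0.0498 0.0042 0 -30.0;-0.0545 0.0061 0 -33.0;-0.0591 0.0082 0 -36.0;
-0.0050 -0.0008 0 -3.0;-0.0100 -0.0013 0 -6.0;-0.0151 -0.0015 0 -9.0;-0.0201 -0.0015 0 -12.0;-0.0252 -0.0012 0 -15.0;-0.0302 -0.0006 0 -18.0;-0.0352 0.0002 0 -21.0;-0.0401 0.0013 0 -24.0;-0.0450 0.0026 0 -27.0;-0.0498 0.0042 0 -30.0;-0.0545 0.0061 0 -33.0;-0.0591 0.0082 0 -36.0;
```

>>> play_rows(plan="-0.0050 -0.0008 0 -3;-0.0100 -0.0013 0 -6;-0.0151 -0.0015 0 -9;-0.0201 -0.0015 0 -12;-0.0252 -0.0012 0 -15;-0.0302 -0.0006 0 -18;-0.0352 0.0002 0 -21;-0.0401 0.0013 0 -24;-0.0450 0.0026 0 -27;-0.0498 0.0042 0 -30;-0.0545 0.0061 0 -33;-0.0591 0.0082 0 -36")

```text
time: 18.25
tcp_pos: [0.4939, -0.1063, -0.0121]
tcp_rot: [-0.001, 0.453, 0.892, 0.001]
force: [0.4, 5.2, 1.5]
gripper_width: -0.0002
```

>>> play_rows(plan="-0.0050 -0.0008 0 -3;-0.0100 -0.0013 0 -6;-0.0151 -0.0015 0 -9;-0.0201 -0.0015 0 -12;-0.0252 -0.0012 0 -15;-0.0302 -0.0006 0 -18;-0.0352 0.0002 0 -21;-0.0401 0.0013 0 -24;-0.0450 0.0026 0 -27;-0.0498 0.0042 0 -30;-0.0545 0.0061 0 -33;-0.0591 0.0082 0 -36")

```text
time: 19.75
tcp_pos: [0.5334, -0.1497, -0.0125]
tcp_rot: [-0.002, 0.156, 0.988, -0.0]
force: [-3.8, 1.8, 2.8]
gripper_width: 0.0001
```

Run:
```python
from lev import *
t=readout.observe();print(t['tcp_pos'],t['force'],tcp(np.radians(72),-.003))
D=np.radians
rows(D(72),-.003,D(np.arange(73.5,110,1.5)),[-.003]*12,D(72))
```

```text
[ 0.53338431 -0.14969434 -0.01250893] [-3.75033601  1.77028652  2.83132672] [ 0.53607542 -0.14989708]
-0.0025 -0.0004 0 -1.5;-0.0050 -0.0008 0 -3.0;-0.0075 -0.0010 0 -4.5;-0.0100 -0.0013 0 -6.0;-0.0125 -0.0014 0 -7.5;-0.0151 -0.0015 0 -9.0;-0.0176 -0.0015 0 -10.5;-0.0201 -0.0015 0 -12.0;-0.0226 -0.0013 0 -13.5;-0.0252 -0.0012 0 -15.0;-0.0277 -0.0009 0 -16.5;-0.0302 -0.0006 0 -18.0;
```

>>> play_rows(plan="-0.0025 -0.0004 0 -1.5;-0.0050 -0.0008 0 -3;-0.0075 -0.0010 0 -4.5;-0.0100 -0.0013 0 -6;-0.0125 -0.0014 0 -7.5;-0.0151 -0.0015 0 -9")

```text
time: 20.5
tcp_pos: [0.549, -0.1565, -0.0124]
tcp_rot: [-0.001, 0.078, 0.997, -0.0]
force: [-3.7, 0.9, -2.2]
gripper_width: 0.0003
```

Still free (about 4 N). From here on, the steps are small.

>>> play_rows(plan="-0.0020 -0.0003 0 -1.2;-0.0040 -0.0006 0 -2.4;-0.0060 -0.0009 0 -3.6;-0.0080 -0.0011 0 -4.8")

```text
time: 21.0
tcp_pos: [0.5573, -0.1587, -0.012]
tcp_rot: [-0.0, 0.036, 0.999, -0.0]
force: [-4.3, -1.8, -3.5]
gripper_width: 0.0
```

>>> play_rows(plan="-0.0015 -0.0002 0 -0.9;-0.0030 -0.0004 0 -1.8;-0.0045 -0.0006 0 -2.7")

```text
time: 21.38
tcp_pos: [0.5618, -0.1597, -0.0119]
tcp_rot: [0.0, 0.013, 1.0, -0.0]
force: [-4.5, -2.9, -2.4]
gripper_width: -0.0001
```

>>> play_rows(plan="-0.0012 -0.0001 0 -0.7;-0.0024 -0.0002 0 -1.4;-0.0036 -0.0004 0 -2.1")

```text
time: 21.75
tcp_pos: [0.5655, -0.1602, -0.0118]
tcp_rot: [0.0, -0.006, 1.0, -0.0]
force: [-5.1, -2.8, -1.5]
gripper_width: -0.0
```

>>> play_rows(plan="-0.0010 -0.0001 0 -0.6;-0.0020 -0.0002 0 -1.2;-0.0030 -0.0003 0 -1.8")

```text
time: 22.12
tcp_pos: [0.5686, -0.1606, -0.0118]
tcp_rot: [0.0, -0.021, 1.0, -0.0]
force: [-4.2, -4.2, -2.5]
gripper_width: 0.0001
```

>>> play_rows(plan="-0.0010 0 0 -0.5;-0.0020 0 0 -1;-0.0030 0 0 -1.5")

```text
time: 22.5
tcp_pos: [0.5706, -0.1608, -0.0117]
tcp_rot: [-0.001, -0.034, 0.999, -0.001]
force: [-7.3, -4.3, 1.2]
gripper_width: -0.0001
```

>>> play_rows(plan="-0.0010 0 0 -0.5;-0.0020 0 0 -1;-0.0020 0 0 -1")

```text
time: 22.88
tcp_pos: [0.5707, -0.1611, -0.0118]
tcp_rot: [-0.002, -0.042, 0.999, -0.001]
force: [-10.6, -5.4, 2.8]
gripper_width: -0.0002
```

On the stop: x has stalled and the force is rising to about 12 N. Holding there.

>>> play_rows(plan="-0.0004 0 0 0;-0.0004 0 0 0;-0.0004 0 0 0")

```text
time: 23.25
tcp_pos: [0.5707, -0.1611, -0.0118]
tcp_rot: [-0.003, -0.042, 0.999, -0.001]
force: [-11.6, -4.9, 4.2]
gripper_width: -0.0002
```

>>> play_rows(plan="0 0 0 0;0 0 0 0;0 0 0 0;0 0 0 0")

```text
time: 23.75
tcp_pos: [0.5707, -0.1611, -0.0117]
tcp_rot: [-0.003, -0.042, 0.999, -0.001]
force: [-9.7, -4.5, 4.0]
gripper_width: 0.0001
```

>>> play_rows(plan="-0.0006 0 0 0;-0.0006 0 0 0;-0.0006 0 0 0;-0.0006 0 0 0;-0.0006 0 0 0;-0.0006 0 0 0")

```text
time: 24.5
tcp_pos: [0.5708, -0.1611, -0.0118]
tcp_rot: [-0.003, -0.042, 0.999, -0.001]
force: [-12.6, -5.8, 5.2]
gripper_width: -0.0001
```

>>> play_rows(plan="0.001 0 0 0;0.003 0 0 0;0.006 0 0 0;0.012 0 0 0;0.025 0 0 0;0.04 0 0 0;0.04 0 -0.02 0;0.04 0 -0.06 0;0.04 0 -0.1 0;0.04 0 -0.12 0;0.04 0 -0.12 0;0.04 0 -0.12 0")

```text
time: 26.0
tcp_pos: [0.5331, -0.1629, 0.1069]
tcp_rot: [-0.001, -0.043, 0.999, 0.0]
force: [-0.3, 0.1, 0.2]
gripper_width: -0.0004
```

Run:
```python
from lev import *
t=readout.observe();print(t['tcp_pos'],t['force'],t['time'])
m=vision.camera_model('wrist');w=vision.capture('wrist');s=vision.capture('side');sc=vision.capture('scene')
np.save('e.npy',m,allow_pickle=True)
f=lambda i,a,b:cv2.resize(i[a:a+75,b:b+100],(400,300),interpolation=cv2.INTER_CUBIC)
c=np.vstack([np.hstack([f(sc,170,255),f(s,180,290)]),np.hstack([cv2.resize(w[0:300,120:520],(400,300)),np.zeros((300,400,3),np.uint8)])])
print(proj(m,[.5816,0,.04],True),proj(m,[.5816,-.065,.069],True))
save('end',cv2.convertScaleAbs(c,alpha=1.6))
```

```text
[ 0.5330712  -0.16287165  0.10685763] [-0.33422253  0.13156271  0.21466554] 26.0
(np.float64(480.23133604458354), np.float64(253.18140674440164)) (np.float64(431.69485040824026), np.float64(266.95471119782434))
```

View pics/end.png

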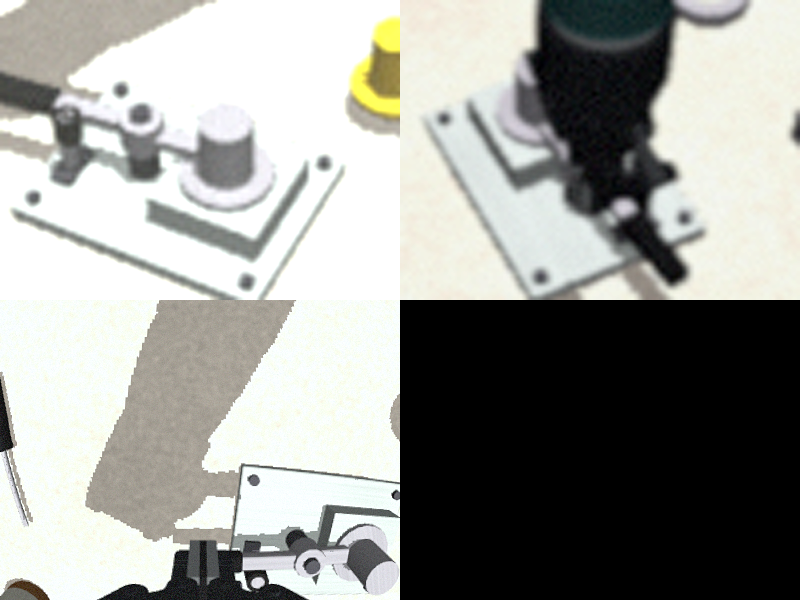

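Both forces and picture suggest the arm is on the post. The stall was stiffer than the quoted 0.1 mm/N, so I'll take one closer look to check the gap.

>>> play_rows(plan="0 0 -0.02 0;-0.02 0 -0.03 0;-0.05 0 -0.03 0;-0.08 0 -0.03 0;-0.1 0 -0.03 0;-0.1 0 -0.03 0;-0.1 0 -0.03 0")

```text
time: 27.02
tcp_pos: [0.6327, -0.1545, 0.137]
tcp_rot: [-0.001, -0.043, 0.999, 0.0]
force: [0.2, 0.5, 0.3]
gripper_width: -0.0001
```

Run:
```python
from lev import *
print(readout.observe()['force'])
m=vision.camera_model('wrist');w=vision.capture('wrist')
u,v=proj(m,[.597,-.09,.058],True);u,v=int(u),int(v);print(u,v)
a,b=max(v-60,0),max(u-80,0)
save('end2',cv2.convertScaleAbs(cv2.resize(w[a:a+120,b:b+160],(800,600),interpolation=cv2.INTER_CUBIC),alpha=1.6))
g=lambda p:((proj(m,p,True)[0]-b)*5,(proj(m,p,True)[1]-a)*5)
print('pivot top',g([*P,.069]),'stop',g([.603,-.1103,.063]))
```

```text
[0.22410765 0.49100978 0.27057761]
400 157
pivot top (np.float64(569.9337146641557), np.float64(244.0306934849383)) stop (np.float64(292.2322675259784), np.float64(331.03165157221963))
```

View pics/end2.png

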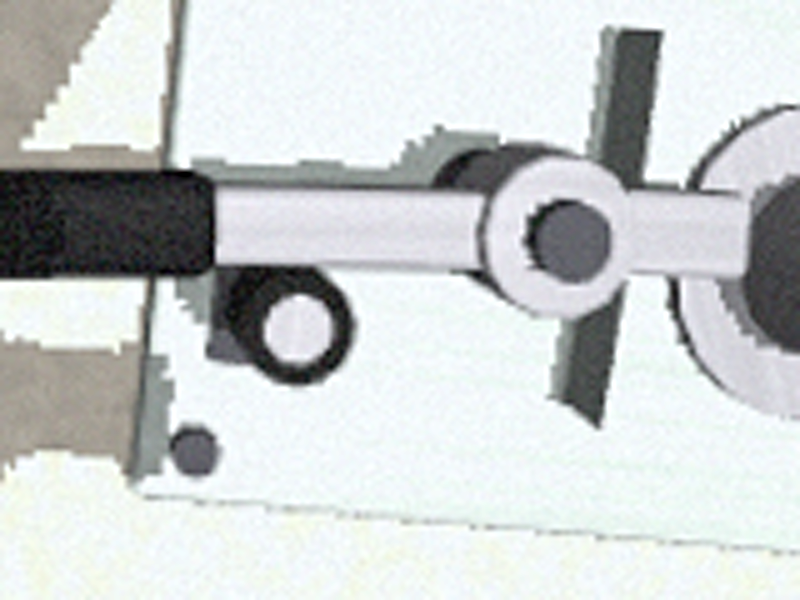

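The arm (lower edge ≈ row 268) touches the black-sleeved post (centre (298,328)) with no visible gap. The jaw lies over the collar of the seated cell, and the robot is clear. Handing in.

```bash
python3 -c "
from h import *
print(order.hand_in())"
```

```text
the job is handed in; nothing more can be done
None
```

The steel cell is seated in the well and let go, the cam lever is closed on its end stop, and the job is handed in; no verdict was reported.

- **Cell:** I gripped it by the body and lowered it until it touched at about 8 N. The TCP was at z = 0.0069, against 0.0068 expected for fully home. The later pictures show it upright, with its collar on the block.
- **Lever:** I pushed it with closed fingers, at about 3–6 N while it moved freely, until it stalled on the stop at about 1.65 rad; the picture had predicted 1.67. I then leaned on it for over a second. The force readings at the end of each call were about 11–15 N in all, 10–13 N of it along the push. I backed away afterwards, and the wrist force returned to zero.
- **Last check:** The final close-up shows the arm against the rubber-sleeved post with no visible gap and the jaw over the collar. The clock was at about 27 s of the allowed 72 s.

Some things did not agree or went past plan:
- **First grasp:** It closed on air just above the cell, because the real fingertips sit about 47 mm behind the reported TCP. I corrected for this and nothing was disturbed.
- **Stop stiffness:** The stop felt stiffer than the quoted 0.1 mm per N, and there was a sideways and vertical load of about 5 N during the press.
- **Bystanders:** I kept clear of them and saw no contact, but did not measure their positions at the end.
- **Pictures:** I viewed 12, two over the budget of 10.

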